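# Jack up the parcel scale to free its levelling feet

## Robot

A 6-joint arm with a two-finger parallel gripper is mounted at the origin on the work surface. World frame = base frame: x ahead of the robot, y to its left, z up, the work surface at z = 0. Lengths are in m, angles in rad, forces in N, time in s.
With the tool pointing down it reaches from about 0.35 to 0.85 m from the base axis. Payload 8.1 kg.
Tool frame: the origin (TCP) lies midway between the tips of the shut fingers; the grasp point (between the pads) lies 19 mm behind it; z points along the fingers, y is the line along which they close (so a half turn about z gives the same grasp; the last joint's range is limited). The gripper opens to 85 mm and grips with 20 to 120 N. Pads are 22 mm wide; open, the fingers measure 114 mm over their backs; the gripper's body (76 mm by 85 mm) begins 54 mm behind the grasp point. The pads swing forward as they close: fully open they stand 13 mm farther back than shut.
Start: joints at [1.184, 0.13, 1.488, -0, 1.523, -0.085], TCP at [0.178, 0.573, 0.231] pointing down, gripper open.
Joint ranges: [-2.96, 2.96], [-0.89, 2.26], [0.02, 2.5], [-1.34, 4.48], [0, 2.73], [-2.66, 2.66]. Speed limits (rad/s): [2.39, 2.39, 2.79, 3.14, 3.14, 3.14].

## Interface

Orientations are given as a 3x3 rotation matrix whose columns are the frame's x, y, z axes.
In Python, from workcell import robot, eyes gives the robot as it stands.
- The arm moves only by the tool move_arm, never from a script. Its argument "steps" is a list of rows, each an object of numbers: "tx", "ty", "tz": the shift along the tool's x, y, z in cm; "rx", "ry", "rz": the turn, a rotation vector about the tool's x, y, z in rad. In form: [{"tx": .., "ty": .., "tz": .., "rx": .., "ry": .., "rz": ..}, ...]. A call has 1 to 12 rows; each row is the pose to reach, as a shift and turn from the pose commanded when the call began, along the tool's axes at that moment; what a row does not reach only later rows make up. A row lasts 1/12 s, in which the tool goes at most 41.7 mm and 7.16 degrees, less where a joint would pass 70% of its speed; a pose out of reach is approached as far as the arm can. A call with a gripper value outside its range is refused whole. "claw" is the finger opening in cm, from 0 to 8.54, set as the call begins (left out, the last holds). The fingers move at their own pace and stop on an object; "force" is the grip in N (left out, the last holds). Time passes only in rows, so rows that repeat a pose let the fingers close. It gives the time, the measured TCP pose, the force, the opening and the grip force at its end, in the units of the state.
- robot.sense(): the state, without advancing time (a new reading comes with each control period).
- eyes.read_camera(name): name is "side" or "top" or "wrist"; returns a dict with "img" (400x640x3 uint8, blue, green, red), "fx", "fy", "cx", "cy" (pixels), "dist_coeffs" ([k1, k2, p1, p2, k3] as OpenCV has them; the pictures are not rectified), "world_to_cam" (4x4, takes a point from world to camera coordinates); the wrist camera has in their place "T_tool_cam" (4x4, takes a point from camera to tool coordinates, whose origin is the TCP and whose axes are the flange's). Camera axes: x right, y down, z forward; pixel columns grow to the right and rows downward; lengths in m; the calibration is good to about 2 mm. A picture is of the moment at which its call begins: read the wrist's pose just before it. There is no depth.
- robot.hand_in(): hands the job in; it is judged then, once.
Trained networks look in the newest picture that a camera, given by its name, has taken for a name from the list of things; names that differ only in an ending like _2 or _b are one class to them, and where a whole thing is asked for, a point or a joint stands for the part that bears it (a point fixed in the world has none). Each returns a list of dicts, best first, with "confidence" (0 to 1); they miss things now and then, are a little off and sometimes report something else, mostly with a low value. They report only what shows in the picture. A call takes as long as a camera call.
- eyes.trace(camera, thing): "pixels" (400x640 bool, what is visible of it) and "extent" ([left, top, right, bottom] in pixels, round what is visible of it).
The state is a dict: "t": time; "q": joint angles; "qd": joint speeds; "effort": joint torques, N m; "eef_pos": TCP position; "ee_rot": TCP orientation; "wrist_force": force on the tool from outside, world axes, zero at the start; "ft_torque": the same for the moment, N m; "gripper_width": finger opening in m; "grasp_force": force on a finger pad.
Only numpy, scipy, OpenCV 4.12 (cv2) and the standard library are available. Lean on these libraries where they do the work, as an engineer would, in place of code of your own. Each camera call takes 0.05 s, during which the arm holds its last target. There are 200 camera calls.

## Task

The parcel scale's two feet on the side with the lift tab need adjusting: slide the small lever jack along the bench until its round saddle is centred under the scale's marked lift tab (the wide tab with the raised round boss), with the handle still up and without shoving the scale. Then press the jack's handle pad all the way down so that both feet on that side come clear of the bench, and finish still holding the handle down with the fingers, with the scale resting on the saddle and the robot not touching the scale. Leave the carton, the tape roll and the books where they are.

Things in the scene. Friction and masses are not known exactly. Their poses are not given: they have to be found in the camera images.
- scale: Loose parcel scale, about 5 kg: grey body 280 x 280 mm, top at 80 mm, on four rubber feet 26 mm tall, 115 mm either way from the middle. Origin: middle of the footprint at bench height; z up. Wide lift tab on its -x side; display (200 mm tall) beyond its +x side. Also on the -x side, at y = -95 mm: a plain ear 24 mm wide, top 43 mm up, sticking out 40 mm; not a lift point.
- lift_point (a point): Middle of the underside of the marked steel lift tab: 58 mm above the bench while the scale stands on its feet, 38 mm out from the scale's side. Tab 50 mm wide, 6 mm thick, sticking out 70 mm; on its top, right above this point, a flat round boss 38 mm across, 5 mm high. Axes as the scale's.
- near_foot_a (a point): Bottom centre of one of the two feet on the tab side (-x, +y corner); height 0 when it stands on the bench.
- near_foot_b (a point): Bottom centre of the other foot on the tab side (-x, -y corner); height 0 when it stands on the bench.
- far_edge (a point): Point at bench height midway between the two feet on the side away from the tab.
- jack: Loose dark steel lever jack, about 0.85 kg. Origin: on its underside, below the lever's pivot (45 mm up); x forward to the saddle, z up. Frame 50 mm wide: base plate 6 mm thick, x -120 to +95 mm; upright cheeks, 62 mm tall from x -60 to +35 mm, 28 mm tall behind. Pinch the cheeks from above across the 50 mm at x = +8 mm: there the gripper clears the raised handle.
- saddle (a point): Centre of the jack's round rubber saddle, a ball of 18 mm radius at the front end of the lever, 75 mm ahead of the pivot. Handle up: centre 27 mm above the bench (ball top 45 mm, so it passes 13 mm below the tab). Handle fully down: centre 61 mm up (top 79 mm).
- handle_pad (a point): Middle of the top of the flat 50 x 50 mm rubber pad at the rear end of the lever. Raised: 155 mm behind the pivot, 143 mm above the bench, sloping 0.25 rad, rear side higher. Fully down: about 182 mm behind the pivot, 66 mm above the bench, sloping 0.2 rad the other way. It moves in an arc about the pivot.
- jack_lever (a joint): Angle of the jack's lever, rad: 0 = handle raised (a spring returns it there), 0.45 = handle fully down against its stop. There is no latch: let go, it comes back up. Needs about 3 N at the pad unloaded and up to about 16 N with the scale on the saddle; saddle meets the tab at about 0.17.
- carton: Loose cardboard carton 80 x 140 x 60 mm; origin at the centre of its underside. Bystander.
- tape_roll: Loose clear roll of packing tape lying flat, 84 mm across, 50 mm high; origin at the centre of its underside. Bystander.
- books: Two books in a pile, red below, 110 x 170 x 42 mm; origin at the centre of the underside. Bystander.

How it is judged:
On the way, in this order (a step that is already met when the one before it is completed fails the run):
1. the jack stands flat and still with its saddle within 16 mm of the marked lift point (seen from above), handle still up, scale still on its feet (horizontal distance between saddle and lift_point below 0.016 m and value of joint jack_lever below 0.1 rad and angle between jack's own z axis and vertical below 0.06 rad and height (world z) of jack below 0.006 m and linear speed of jack below 0.02 m/s and height (world z) of each of near_foot_a, near_foot_b below 0.004 m), for 0.2 s.
2. handle pressed fully down by the fingers, both feet on the tab side more than 10 mm off the bench, the scale carried by the saddle (height (world z) of each of near_foot_a, near_foot_b above 0.01 m and value of joint jack_lever above 0.38 rad and horizontal distance between saddle and lift_point below 0.016 m and contact force between jack and scale above 4 N and contact force between the fingers and jack above 2 N and contact force between each of the fingers, the arm and scale below 0.5 N), for 0.5 s.
At the end, for the whole second after the job is handed in: Fingers still pressing the jack with more than 2 N, lever beyond 0.38 rad, saddle within 16 mm of the lift point (horizontally) and carrying the scale with more than 4 N, both feet on the tab side more than 10 mm above the bench, the scale at rest and not touched by the robot (all of step 2 and linear speed of scale below 0.02 m/s); the arm keeps its last pose, push and grip.
It fails at once if the scale is shoved more than 30 mm (distance of far_edge from where it was at the start of the episode above 0.03 m).
It fails at once if the carton moved more than 30 mm (distance of carton from where it was at the start of the episode above 0.03 m).
It fails at once if the tape roll moved more than 30 mm (distance of tape_roll from where it was at the start of the episode above 0.03 m).
It fails at once if the pile of books moved more than 30 mm (distance of books from where it was at the start of the episode above 0.03 m).
It also fails if it takes over 54 s, if anything falls off the work surface, if the arm or the gripper's body presses on something with over 40 N, if the wrist force passes 120 N, or if a joint passes its speed limit or range.

## Working session

There is one attempt and no reset: what is moved stays moved. The work goes in short steps, Python scripts to look and compute and a tool call to move; the robot and the scene stay as the last step left them, time stands still between calls to the robot, and variables do not carry over. Pictures are saved under pics/ and viewed, at most 11 in all, crops included, and the job is handed in when it is done.

Besides the shell and the picture viewer there is one more tool, called after ">>>" by a JSON object that holds its "method" and its "body". move_arm: Moves the arm, as the interface text tells. Its arguments: {"type":"object","properties":{"steps":{"type":"array","items":{"type":"object","properties":{"tx":{"type":"number"},"ty":{"type":"number"},"tz":{"type":"number"},"rx":{"type":"number"},"ry":{"type":"number"},"rz":{"type":"number"}}}},"claw":{"type":"number"},"force":{"type":"number"}},"required":["steps"]}

```bash
mkdir -p pics; cat > h.py <<'E'
import numpy as np,cv2
from workcell import robot,eyes
def K(c): return np.array([[c['fx'],0,c['cx']],[0,c['fy'],c['cy']],[0,0,1]]),np.array(c['dist_coeffs'])
def W2C(c,s=None):
    if 'world_to_cam' in c: return np.array(c['world_to_cam'])
    T=np.eye(4);T[:3,:3]=s['ee_rot'];T[:3,3]=s['eef_pos'];return np.linalg.inv(T@np.array(c['T_tool_cam']))
def proj(c,M,P):
    P=np.atleast_2d(P).astype(float);k,d=K(c)
    return cv2.projectPoints(P,cv2.Rodrigues(M[:3,:3])[0],M[:3,3],k,d)[0][:,0]
def ray(c,M,uv):
    k,d=K(c);n=cv2.undistortPoints(np.array([[uv]],float),k,d)[0,0]
    return -M[:3,:3].T@M[:3,3],M[:3,:3].T@np.array([n[0],n[1],1])
def atz(c,M,uv,z):
    o,r=ray(c,M,uv);return o+r*(z-o[2])/r[2]
E
python3 - <<'E'
from h import *
for n in ['top','side']:
    c=eyes.read_camera(n);cv2.imwrite(f'pics/{n}0.png',c['img']);M=W2C(c)
    print(n,'campos',(-M[:3,:3].T@M[:3,3]).round(3))
    for t in ['scale','lift_point','jack','saddle','handle_pad','carton','tape_roll','books']:
        for r in eyes.trace(n,t)[:2]:
            p=r['pixels'];v,u=np.nonzero(p);print(t,round(r['confidence'],2),np.round(r['extent']),u.mean().round(1),v.mean().round(1),len(u),atz(c,M,(u.mean(),v.mean()),0.05).round(3))
print(robot.sense()['t'])
E
```

```text
top campos [0.385 0.021 1.711]
scale 0.62 [176. 155. 305. 244.] 236.4 198.2 8174 [0.613 0.297 0.05 ]
lift_point 0.73 [177. 156. 300. 245.] 236.1 198.2 8084 [0.613 0.298 0.05 ]
jack 0.85 [333. 178. 412. 213.] 370.5 197.1 1146 [ 0.622 -0.163  0.05 ]
saddle 0.66 [331. 178. 411. 211.] 379.3 194.0 593 [ 0.633 -0.194  0.05 ]
handle_pad 0.64 [330. 178. 418. 211.] 376.3 194.5 768 [ 0.631 -0.183  0.05 ]
carton 0.86 [344. 139. 387. 168.] 364.0 152.0 1038 [ 0.78  -0.141  0.05 ]
tape_roll 0.81 [282. 257. 304. 284.] 292.6 270.3 236 [0.37 0.1  0.05]
books 0.67 [413. 250. 478. 295.] 443.8 272.6 1655 [ 0.367 -0.41   0.05 ]
side campos [ 0.19  -0.885  0.761]
scale 0.72 [242. 120. 342. 210.] 287.4 166.1 5473 [0.616 0.323 0.05 ]
scale 0.26 [316. 225. 400. 278.] 352.6 247.3 1827 [ 0.618 -0.18   0.05 ]
lift_point 0.73 [239. 116. 343. 210.] 287.4 166.3 5324 [0.616 0.322 0.05 ]
saddle 0.86 [323. 226. 396. 248.] 360.4 238.5 678 [ 0.657 -0.155  0.05 ]
handle_pad 0.92 [320. 225. 395. 250.] 361.9 238.6 557 [ 0.66  -0.157  0.05 ]
handle_pad 0.4 [225. 208. 255. 235.] 238.9 222.7 682 [0.362 0.057 0.05 ]
carton 0.71 [372. 209. 422. 254.] 396.6 231.1 1385 [ 0.769 -0.169  0.05 ]
carton 0.35 [318. 221. 400. 250.] 360.4 238.4 639 [ 0.657 -0.155  0.05 ]
tape_roll 0.95 [227. 206. 254. 237.] 238.3 222.5 667 [0.36  0.059 0.05 ]
tape_roll 0.25 [244. 116. 343. 209.] 287.5 166.0 5377 [0.617 0.323 0.05 ]
books 0.66 [260. 317. 348. 400.] 302.1 361.9 4563 [ 0.358 -0.445  0.05 ]
books 0.56 [227. 212. 253. 238.] 238.7 222.7 636 [0.361 0.058 0.05 ]
0.9
```

View pics/top0.png

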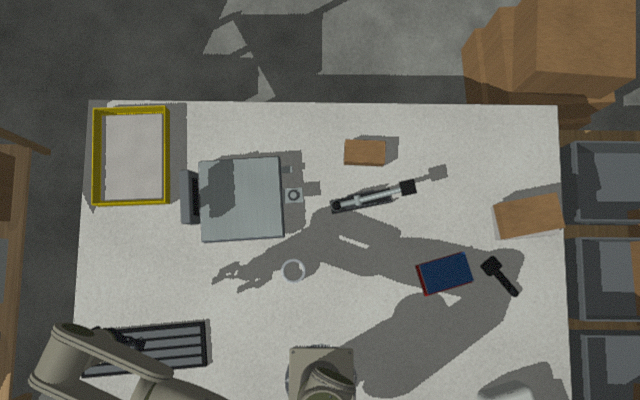

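View pics/side0.png

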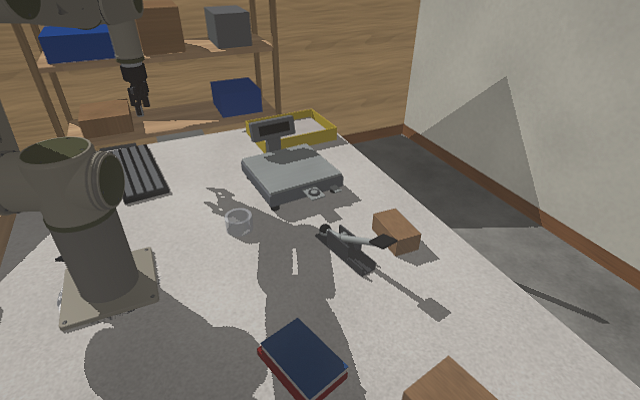

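The top view shows the scale with its tab boss at about (293,196), the jack's saddle at about (337,206) and its pad at about (407,187). The carton is at (364,152), the tape at (293,270) and the books at (444,273). In the side view the boss is at about (314,192), the saddle at (325,231) and the pad at (383,241).

```bash
python3 - <<'E'
from h import *
t=eyes.read_camera('top');M=W2C(t);s=eyes.read_camera('side');N=W2C(s)
for n,a,b in [('boss',(293.3,195.7),(314,191.5)),('saddle',(337,206),(325,230.5)),('pad',(407,187),(383,241))]:
    o,r=ray(t,M,a);p,q=ray(s,N,b)
    k=np.linalg.lstsq(np.c_[r,-q],p-o,rcond=None)[0]
    x,y=o+k[0]*r,p+k[1]*q;print(n,((x+y)/2).round(4),np.linalg.norm(x-y).round(4))
for n,a,z in [('boss',(293.3,195.7),.069),('saddle',(337,206),.04),('pad',(407,187),.143)]: print(n,atz(t,M,a,z).round(4))
for a in [(200,161),(282,155),(284,237),(203,242)]: print('corner',atz(t,M,a,.08).round(3))
w=eyes.read_camera('wrist');print(np.array(w['T_tool_cam']).round(3),w['fx'],w['cx'],w['cy'],w['dist_coeffs']);S=robot.sense();print(S['ee_rot'],S['eef_pos'])
E
```

```text
boss [0.6236 0.1005 0.0661] 0.0044
saddle [ 0.5944 -0.0498  0.0221] 0.0024
pad [ 0.6455 -0.2739  0.1352] 0.0026
boss [0.6211 0.1011 0.069 ]
saddle [ 0.591  -0.0487  0.04  ]
pad [ 0.6431 -0.2718  0.143 ]
corner [0.735 0.419 0.08 ]
corner [0.759 0.141 0.08 ]
corner [0.48  0.129 0.08 ]
corner [0.461 0.398 0.08 ]
[[ 0.    -0.951 -0.309  0.08 ]
 [ 1.     0.     0.    -0.   ]
 [-0.    -0.309  0.951 -0.143]
 [ 0.     0.     0.     1.   ]] 315.00381965559734 321.0220411226455 202.34687573301537 [0.0184194 0.        0.        0.        0.       ]
[[-9.54803989e-01  2.97236174e-01  1.43488309e-05]
 [ 2.97236174e-01  9.54803989e-01  4.84935860e-07]
 [-1.35561805e-05  4.72801029e-06 -1.00000000e+00]] [0.17831555 0.57289973 0.23130584]
```

>>> {"method": "move_arm", "body": {"steps": [{"tx":-3,"ty":-2.3,"tz":-0.5,"rz":0.08},{"tx":-6,"ty":-4.6,"tz":-1,"rz":0.16},{"tx":-9,"ty":-7,"tz":-1.5,"rz":0.24},{"tx":-12,"ty":-9.3,"tz":-2,"rz":0.32},{"tx":-15,"ty":-11.6,"tz":-2.5,"rz":0.4},{"tx":-18,"ty":-14,"tz":-3,"rz":0.48},{"tx":-21,"ty":-16.3,"tz":-3.5,"rz":0.56},{"tx":-24,"ty":-18.6,"tz":-4,"rz":0.64},{"tx":-27,"ty":-21,"tz":-4.5,"rz":0.72},{"tx":-30,"ty":-23.3,"tz":-5,"rz":0.8},{"tx":-33,"ty":-25.6,"tz":-5.5,"rz":0.88},{"tx":-36,"ty":-28,"tz":-6,"rz":0.96}], "claw": 8.5}}

```text
$.steps[0]: bad value
```

```bash
cat >> h.py <<'E'
def go(p,yaw):
    "tool-down target -> tool-frame shift (cm) and turn from the measured pose"
    s=robot.sense();R=np.array(s['ee_rot']);T=np.array([[np.cos(yaw),np.sin(yaw),0],[np.sin(yaw),-np.cos(yaw),0],[0,0,-1]])
    print('t',s['t'],'pos',np.round(s['eef_pos'],4),'shift',(R.T@(np.array(p)-s['eef_pos'])*100).round(2),'turn',cv2.Rodrigues(R.T@T)[0].ravel().round(3),'F',np.round(s['wrist_force'],1))
E
python3 -c "
from h import *
go([.612,-.05,.30],1.798)"
```

```text
t 1.05 pos [0.1783 0.5729 0.2313] shift [-59.92 -46.58  -6.87] turn [0.    0.    1.042] F [ 0.4 -0.4  0.1]
```

>>> {"method": "move_arm", "body": {"steps": [{"tx":-3,"ty":-2.3,"tz":-0.5,"rx":0,"ry":0,"rz":0.08},{"tx":-6,"ty":-4.6,"tz":-1,"rx":0,"ry":0,"rz":0.16},{"tx":-9,"ty":-7,"tz":-1.5,"rx":0,"ry":0,"rz":0.24},{"tx":-12,"ty":-9.3,"tz":-2,"rx":0,"ry":0,"rz":0.32},{"tx":-15,"ty":-11.6,"tz":-2.5,"rx":0,"ry":0,"rz":0.4},{"tx":-18,"ty":-14,"tz":-3,"rx":0,"ry":0,"rz":0.48},{"tx":-21,"ty":-16.3,"tz":-3.5,"rx":0,"ry":0,"rz":0.56},{"tx":-24,"ty":-18.6,"tz":-4,"rx":0,"ry":0,"rz":0.64},{"tx":-27,"ty":-21,"tz":-4.5,"rx":0,"ry":0,"rz":0.72},{"tx":-30,"ty":-23.3,"tz":-5,"rx":0,"ry":0,"rz":0.8},{"tx":-33,"ty":-25.6,"tz":-5.5,"rx":0,"ry":0,"rz":0.88},{"tx":-36,"ty":-28,"tz":-6,"rx":0,"ry":0,"rz":0.96}], "claw": 8.5}}

```text
t: 2.05
eef_pos: [0.4396, 0.1969, 0.2919]
ee_rot: [[-0.3, 0.954, 0.001], [0.954, 0.3, 0.0], [0.0, 0.001, -1.0]]
wrist_force: [0.9, 0.7, 1.0]
gripper_width: 0.0851
grasp_force: 0.0
```

```bash
python3 -c "
from h import *
go([.612,-.05,.30],1.798)"
```

```text
t 2.05 pos [0.4396 0.1969 0.2919] shift [-28.73   9.03  -0.81] turn [ 0.001 -0.     0.078] F [0.9 0.7 1. ]
```

>>> {"method": "move_arm", "body": {"steps": [{"tx":-3.6,"ty":1.1,"tz":-0.1,"rx":0,"ry":0,"rz":0.02},{"tx":-7.2,"ty":2.3,"tz":-0.2,"rx":0,"ry":0,"rz":0.04},{"tx":-10.8,"ty":3.4,"tz":-0.3,"rx":0,"ry":0,"rz":0.06},{"tx":-14.4,"ty":4.5,"tz":-0.4,"rx":0,"ry":0,"rz":0.078},{"tx":-18,"ty":5.7,"tz":-0.5,"rx":0,"ry":0,"rz":0.078},{"tx":-21.6,"ty":6.8,"tz":-0.6,"rx":0,"ry":0,"rz":0.078},{"tx":-25.2,"ty":7.9,"tz":-0.7,"rx":0,"ry":0,"rz":0.078},{"tx":-28.7,"ty":9,"tz":-0.8,"rx":0,"ry":0,"rz":0.078},{"tx":-28.7,"ty":9,"tz":-0.8,"rx":0,"ry":0,"rz":0.078},{"tx":-28.7,"ty":9,"tz":-0.8,"rx":0,"ry":0,"rz":0.078},{"tx":-28.7,"ty":9,"tz":-0.8,"rx":0,"ry":0,"rz":0.078}]}}

```text
t: 2.97
eef_pos: [0.6116, -0.0474, 0.299]
ee_rot: [[-0.228, 0.974, -0.001], [0.974, 0.228, 0.0], [0.001, -0.001, -1.0]]
wrist_force: [-0.6, -0.1, 0.6]
gripper_width: 0.0851
grasp_force: 0.0
```

```bash
python3 - <<'E'
from h import *
import pickle
s=robot.sense();c=eyes.read_camera('wrist');cv2.imwrite('pics/w1.png',c['img']);pickle.dump((s,c),open('w1.pkl','wb'))
print(s['t'],s['eef_pos'],s['ee_rot'])
E
```

```text
2.9667 [ 0.61164863 -0.04737196  0.29900447] [[-2.28416294e-01  9.73563307e-01 -6.96230226e-04]
 [ 9.73563345e-01  2.28416656e-01  4.93934382e-04]
 [ 6.39906971e-04 -5.65001566e-04 -9.99999636e-01]]
```

View pics/w1.png

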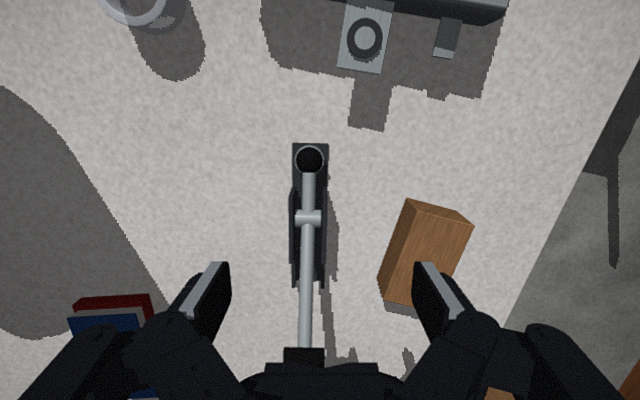

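The wrist view shows the boss at (364,39), the tab's end corners at (337,71) and (383,74), the saddle ball at (309,160), the jack's base front corners at (292,144) and (328,144), and the pivot pin at (307,217). The carton's nearest corners are (406,200) and (378,280).

```bash
python3 - <<'E'
from h import *
import pickle
s,c=pickle.load(open('w1.pkl','rb'));M=W2C(c,s)
f=lambda u,z:atz(c,M,u,z)
b=f((364,39),.069);print('boss',b)
print('tab ends',f((337,71),.064),f((383,74),.064))
sd=f((309,160),.027);pv=f((307.5,217),.045);pl,pr=f((292,144),.006),f((328,144),.006)
print('saddle',sd,'pivot',pv,'front',(pl+pr)/2,np.linalg.norm(pl-pr))
pad=f((304,348),.13);print('pad front',pad)
d=(pv-sd)[:2];print(np.linalg.norm(d),np.arctan2(-d[1],-d[0]));e=(pl-pr);print('yaw from front edge',np.arctan2(e[1],e[0])-np.pi/2,np.arctan2(e[1],e[0])+np.pi/2)
y=np.arctan2(*(sd-pad)[:2][::-1]);print('yaw lever',y)
D=np.array([np.cos(y),np.sin(y)]);L=np.array([-D[1],D[0]])
for u,z in [((406,200),.06),((378,280),.06),((378,280),0.06),((385,315),0.)]: q=f(u,z);r=(q-pv)[:2];print('carton rel jack',r@D,r@L)
# tab triangulation with top view
t=eyes.read_camera('top');N=W2C(t)
for n,a,bb in [('boss',(293.3,195.7),(364,39)),('saddle',(337,206),(309,160))]:
    o,r=ray(t,N,a);p,q=ray(c,M,bb);k=np.linalg.lstsq(np.c_[r,-q],p-o,rcond=None)[0];x,z=o+k[0]*r,p+k[1]*q;print(n,(x+z)/2,np.linalg.norm(x-z))
tl,tr=f((337,71),.064),f((383,74),.064);e=tr-tl;print('tab width',np.linalg.norm(e),'scale yaw',np.arctan2(e[1],e[0])+np.pi/2)
m=(tl+tr)/2;print('tabend->boss',np.linalg.norm((b-m)[:2]),'yaw',np.arctan2(*(b-m)[:2][::-1]))
E
```

```text
boss [0.62338867 0.09951597 0.069     ]
tab ends [0.60325562 0.06312676 0.064     ] [0.65379876 0.07175338 0.064     ]
saddle [ 0.59467801 -0.04784414  0.027     ] pivot [ 0.60944962 -0.12042715  0.045     ] front [ 0.59128181 -0.02985369  0.006     ] 0.049434556290297485
pad front [ 0.6387542  -0.25598808  0.13      ]
0.07407087188254713 1.7715677168603337
yaw from front edge -4.481219749086746 -1.3396270954969522
yaw lever 1.779471850813156
carton rel jack 0.03157674862389727 -0.1255847345942657
carton rel jack -0.08520133600184628 -0.09901543176244539
carton rel jack -0.08520133600184628 -0.09901543176244539
carton rel jack -0.18807872869496173 -0.12881530625019857
boss [0.62401021 0.10215726 0.05325431] 0.0014126899290797551
saddle [ 0.59444899 -0.04994387  0.01448976] 0.000701564495948946
tab width 0.051274040931149734 scale yaw 1.7398456384326015
tabend->boss 0.032484887535381986 yaw 1.7296454480183925
```

```bash
python3 -c "
from h import *
go([.608,-.113,.15],1.78)
go([.608,-.113,.025],1.78)"
```

```text
t 3.0667 pos [ 0.6115 -0.0464  0.2996] shift [-6.41 -1.88 14.96] turn [ 0.    -0.     0.023] F [ 0.7 -0.5  0. ]
t 3.0667 pos [ 0.6115 -0.0464  0.2996] shift [-6.41 -1.88 27.46] turn [ 0.    -0.     0.023] F [ 0.7 -0.5  0. ]
```

>>> {"method": "move_arm", "body": {"steps": [{"tx":-2,"ty":-0.6,"tz":2.5,"rx":0,"ry":0,"rz":0.023},{"tx":-4.2,"ty":-1.2,"tz":5.5,"rx":0,"ry":0,"rz":0.023},{"tx":-6.4,"ty":-1.9,"tz":8.5,"rx":0,"ry":0,"rz":0.023},{"tx":-6.4,"ty":-1.9,"tz":12,"rx":0,"ry":0,"rz":0.023},{"tx":-6.4,"ty":-1.9,"tz":15,"rx":0,"ry":0,"rz":0.023},{"tx":-6.4,"ty":-1.9,"tz":15,"rx":0,"ry":0,"rz":0.023},{"tx":-6.4,"ty":-1.9,"tz":15,"rx":0,"ry":0,"rz":0.023}]}}

```text
t: 3.65
eef_pos: [0.6064, -0.1127, 0.1482]
ee_rot: [[-0.208, 0.978, -0.004], [0.978, 0.208, 0.001], [0.002, -0.003, -1.0]]
wrist_force: [0.1, -0.3, 1.1]
gripper_width: 0.0849
grasp_force: 0.0
```

```bash
python3 - <<'E'
from h import *
go([.608,-.113,.025],1.78)
c=eyes.read_camera('wrist');cv2.imwrite('pics/w2.png',c['img'])
E
```

```text
t 3.65 pos [ 0.6064 -0.1127  0.1482] shift [-0.09  0.19 12.32] turn [-0.003 -0.002  0.   ] F [ 0.1 -0.3  1.1]
```

View pics/w2.png

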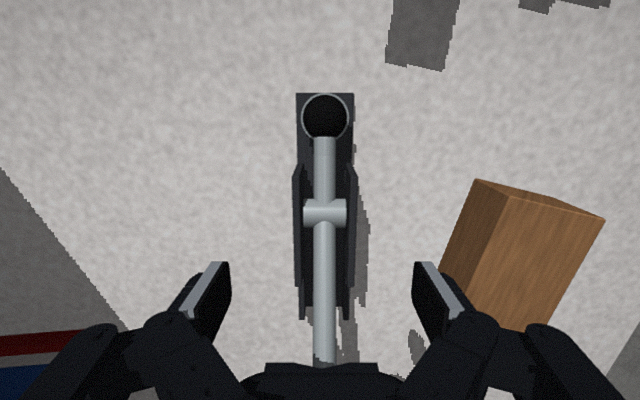

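The jack (column 325) sits between the open fingers and the carton is clear. I'll go down and grip.

>>> {"method": "move_arm", "body": {"steps": [{"tx":0,"ty":0.1,"tz":2.5,"rx":0,"ry":0,"rz":0},{"tx":0,"ty":0.1,"tz":5,"rx":0,"ry":0,"rz":0},{"tx":0,"ty":0.1,"tz":7.5,"rx":0,"ry":0,"rz":0},{"tx":0,"ty":0.1,"tz":9.5,"rx":0,"ry":0,"rz":0},{"tx":0,"ty":0.1,"tz":11,"rx":0,"ry":0,"rz":0},{"tx":0,"ty":0.1,"tz":12.2,"rx":0,"ry":0,"rz":0},{"tx":0,"ty":0.1,"tz":12.2,"rx":0,"ry":0,"rz":0},{"tx":0,"ty":0.1,"tz":12.2,"rx":0,"ry":0,"rz":0}]}}

```text
t: 4.37
eef_pos: [0.6102, -0.1138, 0.0291]
ee_rot: [[-0.207, 0.978, 0.002], [0.978, 0.207, -0.001], [-0.001, 0.002, -1.0]]
wrist_force: [-0.1, -0.4, 0.4]
gripper_width: 0.0851
grasp_force: 0.0
```

>>> {"method": "move_arm", "body": {"steps": [{"tx":0,"ty":0,"tz":0,"rx":0,"ry":0,"rz":0},{"tx":0,"ty":0,"tz":0,"rx":0,"ry":0,"rz":0},{"tx":0,"ty":0,"tz":0,"rx":0,"ry":0,"rz":0},{"tx":0,"ty":0,"tz":0,"rx":0,"ry":0,"rz":0},{"tx":0,"ty":0,"tz":0,"rx":0,"ry":0,"rz":0},{"tx":0,"ty":0,"tz":0,"rx":0,"ry":0,"rz":0},{"tx":0,"ty":0,"tz":0,"rx":0,"ry":0,"rz":0},{"tx":0,"ty":0,"tz":0,"rx":0,"ry":0,"rz":0},{"tx":0,"ty":0,"tz":0,"rx":0,"ry":0,"rz":0},{"tx":0,"ty":0,"tz":0,"rx":0,"ry":0,"rz":0}], "claw": 4, "force": 40}}

```text
t: 5.2
eef_pos: [0.6099, -0.1143, 0.0291]
ee_rot: [[-0.206, 0.978, 0.002], [0.978, 0.206, -0.001], [-0.001, 0.002, -1.0]]
wrist_force: [-2.8, 0.4, 7.1]
gripper_width: 0.0488
grasp_force: 44.4
```

```bash
python3 - <<'E'
from h import *
import pickle
s=robot.sense();c=eyes.read_camera('wrist');cv2.imwrite('pics/w3.png',c['img']);pickle.dump((s,c),open('w3.pkl','wb'))
print(s['t'],s['eef_pos'],s['ee_rot'],s['wrist_force'])
E
```

```text
5.2 [ 0.60993968 -0.11425985  0.02909402] [[-2.06455492e-01  9.78453942e-01  2.00341315e-03]
 [ 9.78455459e-01  2.06457085e-01 -6.21417430e-04]
 [-1.02164717e-03  1.83195550e-03 -9.99997800e-01]] [-2.75738658  0.38018632  7.13505288]
```

View pics/w3.png

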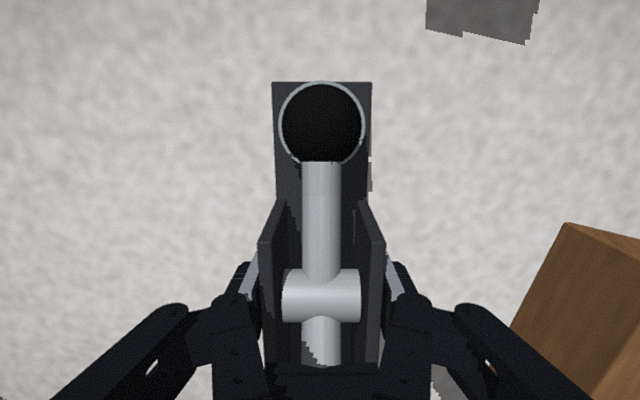

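The jack is gripped. The saddle ball is centred at (322,122) and the frame sits squarely between the pads.

```bash
python3 - <<'E'
from h import *
import pickle
s,c=pickle.load(open('w3.pkl','rb'));M=W2C(c,s);R=np.array(s['ee_rot'])
S=atz(c,M,(322,122),.027);l,r=atz(c,M,(273,82),.006),atz(c,M,(372,82),.006)
print('saddle',S,'front',(l+r)/2,np.linalg.norm(l-r))
o=R.T@(S-s['eef_pos']);print('saddle in tool',o)
b=np.array([.6235,.1003])
for yaw in (1.78,1.72):
    T=np.array([[np.cos(yaw),np.sin(yaw)],[np.sin(yaw),-np.cos(yaw)]])
    p=b-T@o[:2];print(yaw,p);go([*p,s['eef_pos'][2]],yaw)
E
```

```text
saddle [ 0.59561769 -0.04606498  0.027     ] front [ 0.59227527 -0.02869849  0.006     ] 0.048781378277304235
saddle in tool [6.96846336e-02 6.20635318e-05 2.02294320e-03]
1.78 [0.63791146 0.03212184]
t 5.25 pos [ 0.6099 -0.1142  0.0291] shift [13.74  5.76 -0.  ] turn [ 0.002  0.001 -0.001] F [-2.2  0.8  6.8]
1.72 [0.6337973  0.03138035]
t 5.25 pos [ 0.6099 -0.1142  0.0291] shift [13.76  5.34 -0.  ] turn [0.002 0.001 0.059] F [-2.2  0.8  6.8]
```

>>> {"method": "move_arm", "body": {"steps": [{"tx":0.7,"ty":0.5,"tz":0,"rx":0,"ry":0,"rz":0.01},{"tx":1.7,"ty":1.2,"tz":0,"rx":0,"ry":0,"rz":0.02},{"tx":2.7,"ty":2,"tz":0,"rx":0,"ry":0,"rz":0.03},{"tx":3.7,"ty":2.8,"tz":0,"rx":0,"ry":0,"rz":0.04},{"tx":4.7,"ty":3.6,"tz":0,"rx":0,"ry":0,"rz":0.05},{"tx":5.7,"ty":4.4,"tz":0,"rx":0,"ry":0,"rz":0.059},{"tx":6.7,"ty":4.8,"tz":0,"rx":0,"ry":0,"rz":0.059},{"tx":7.6,"ty":5,"tz":0,"rx":0,"ry":0,"rz":0.059},{"tx":8.3,"ty":5.1,"tz":0,"rx":0,"ry":0,"rz":0.059},{"tx":8.5,"ty":5.1,"tz":0,"rx":0,"ry":0,"rz":0.059},{"tx":8.5,"ty":5.1,"tz":0,"rx":0,"ry":0,"rz":0.059},{"tx":8.5,"ty":5.1,"tz":0,"rx":0,"ry":0,"rz":0.059}]}}

```text
t: 6.25
eef_pos: [0.6429, -0.0206, 0.0291]
ee_rot: [[-0.149, 0.989, 0.003], [0.989, 0.149, -0.001], [-0.001, 0.003, -1.0]]
wrist_force: [1.4, -0.8, 6.1]
gripper_width: 0.0494
grasp_force: 44.2
```

```bash
python3 - <<'E'
from h import *
import pickle
s=robot.sense();c=eyes.read_camera('wrist');cv2.imwrite('pics/w4.png',c['img']);pickle.dump((s,c),open('w4.pkl','wb'))
go([.6338,.0314,.0291],1.72)
E
```

```text
t 6.3 pos [ 0.6428 -0.0206  0.0291] shift [ 5.27 -0.12 -0.01] turn [ 0.003  0.001 -0.   ] F [ 1.  -0.7  6.1]
```

View pics/w4.png

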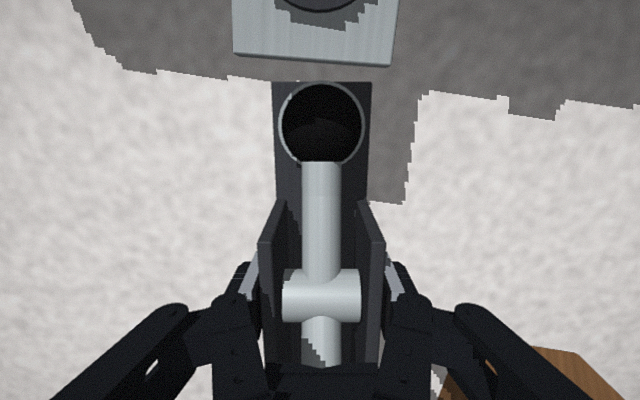

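Tab end edge runs from (234,52) to (391,66). Next I compute the lift point from this close view.

```bash
python3 - <<'E'
from h import *
import pickle
s,c=pickle.load(open('w4.pkl','rb'));M=W2C(c,s);R=np.array(s['ee_rot'])
l,r=atz(c,M,(234,52),.064),atz(c,M,(391,65),.064);e=r-l;y=np.arctan2(e[1],e[0])+np.pi/2
print(np.linalg.norm(e),'yaw',y);L=(l+r)/2+.032*np.array([np.cos(y),np.sin(y),0]);print('lift',L)
S=atz(c,M,(322,122),.027);print('saddle',S,'tool shift cm',R.T@(L-S)*100)
E
```

```text
0.04936453353824298 yaw 1.6458902337773957
lift [0.62396374 0.1012407  0.064     ]
saddle [0.63260027 0.04834013 0.027     ] tool shift cm [ 5.35594317 -0.0554924  -3.70558939]
```

>>> {"method": "move_arm", "body": {"steps": [{"tx":0.5,"ty":0,"tz":0,"rx":0,"ry":0,"rz":0},{"tx":1.2,"ty":0,"tz":0,"rx":0,"ry":0,"rz":0},{"tx":2,"ty":0,"tz":0,"rx":0,"ry":0,"rz":0},{"tx":2.8,"ty":0,"tz":0,"rx":0,"ry":0,"rz":0},{"tx":3.6,"ty":0,"tz":0,"rx":0,"ry":0,"rz":0},{"tx":4.3,"ty":0,"tz":0,"rx":0,"ry":0,"rz":0},{"tx":4.8,"ty":0,"tz":0,"rx":0,"ry":0,"rz":0},{"tx":5.1,"ty":-0.1,"tz":0,"rx":0,"ry":0,"rz":0},{"tx":5.3,"ty":-0.1,"tz":0,"rx":0,"ry":0,"rz":0},{"tx":5.3,"ty":-0.1,"tz":0,"rx":0,"ry":0,"rz":0},{"tx":5.3,"ty":-0.1,"tz":0,"rx":0,"ry":0,"rz":0},{"tx":5.3,"ty":-0.1,"tz":0,"rx":0,"ry":0,"rz":0}]}}

```text
t: 7.3
eef_pos: [0.634, 0.031, 0.0291]
ee_rot: [[-0.148, 0.989, 0.003], [0.989, 0.148, -0.001], [-0.002, 0.003, -1.0]]
wrist_force: [1.7, -4.9, 5.8]
gripper_width: 0.0497
grasp_force: 44.3
```

```bash
python3 - <<'E'
from h import *
import pickle
s=robot.sense();c=eyes.read_camera('wrist');cv2.imwrite('pics/w5.png',c['img']);pickle.dump((s,c),open('w5.pkl','wb'))
go([.6338,.0314,.0291],1.72)
E
```

```text
t 7.35 pos [0.634  0.031  0.0291] shift [ 0.04 -0.02  0.  ] turn [ 0.003  0.002 -0.   ] F [ 1.8 -4.5  5.5]
```

View pics/w5.png

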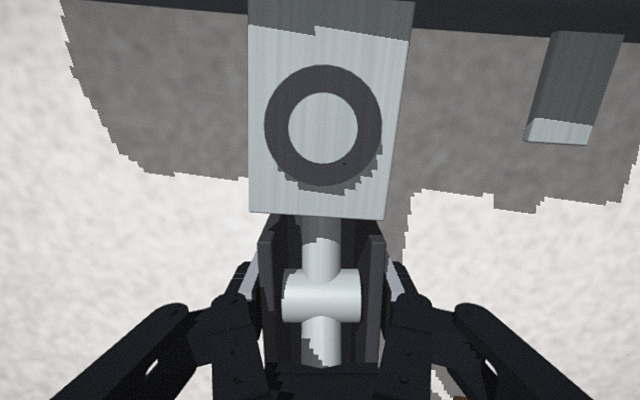

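Boss centre is at (323,126), over the place where the saddle is (322,122).

```bash
python3 - <<'E'
from h import *
import pickle
s,c=pickle.load(open('w5.pkl','rb'));M=W2C(c,s);R=np.array(s['ee_rot'])
b=atz(c,M,(323,126),.069);S=s['eef_pos']+R@[.0697,0,0];print('boss',b,'saddle',S,'err tool',R.T@(b-S))
d=R[:,0].copy();d[2]=0;d/=np.linalg.norm(d);print('yaw',np.arctan2(d[1],d[0]));o=S-.075*d
print('origin',o,'pad up',o-.155*d,'pad down',o-.182*d)
E
```

```text
boss [0.62365333 0.10144438 0.069     ] saddle [0.62370411 0.09992173 0.02902412] err tool [ 0.00145071  0.00029749 -0.03997748]
yaw 1.7195822903302072
origin [0.63482194 0.02575034 0.02902412] pad up [ 0.65779877 -0.12753718  0.02902412] pad down [ 0.66180118 -0.15423888  0.02902412]
```

>>> {"method": "move_arm", "body": {"steps": [{"tx":0,"ty":0,"tz":0,"rx":0,"ry":0,"rz":0},{"tx":0,"ty":0,"tz":0,"rx":0,"ry":0,"rz":0},{"tx":0,"ty":0,"tz":0,"rx":0,"ry":0,"rz":0},{"tx":0,"ty":0,"tz":0,"rx":0,"ry":0,"rz":0},{"tx":0,"ty":0,"tz":0,"rx":0,"ry":0,"rz":0},{"tx":0,"ty":0,"tz":0,"rx":0,"ry":0,"rz":0},{"tx":0,"ty":0,"tz":0,"rx":0,"ry":0,"rz":0},{"tx":0,"ty":0,"tz":-1,"rx":0,"ry":0,"rz":0},{"tx":0,"ty":0,"tz":-3,"rx":0,"ry":0,"rz":0},{"tx":0,"ty":0,"tz":-6,"rx":0,"ry":0,"rz":0},{"tx":0,"ty":0,"tz":-10,"rx":0,"ry":0,"rz":0},{"tx":0,"ty":0,"tz":-14,"rx":0,"ry":0,"rz":0}], "claw": 8.5}}

```text
t: 8.35
eef_pos: [0.6314, 0.0321, 0.1685]
ee_rot: [[-0.148, 0.989, -0.002], [0.989, 0.148, 0.0], [0.0, -0.002, -1.0]]
wrist_force: [1.3, 1.1, 0.3]
gripper_width: 0.0849
grasp_force: 0.0
```

```bash
python3 - <<'E'
from h import *
import pickle
s=robot.sense();c=eyes.read_camera('wrist');cv2.imwrite('pics/w6.png',c['img']);pickle.dump((s,c),open('w6.pkl','wb'))
go([.6665,-.1885,.27],1.72)
E
```

```text
t 8.4 pos [0.6365 0.032  0.18  ] shift [-22.27  -0.2   -8.95] turn [ 0.012  0.002 -0.   ] F [2.6 0.4 8.4]
```

View pics/w6.png

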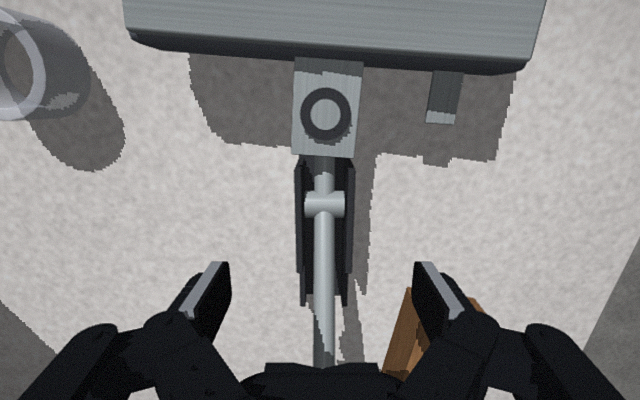

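The view shows the jack still under the tab, with the boss at (326,114) and the lever in line. Next I go above the pad with the fingers shut.

```bash
python3 - <<'E'
from h import *
go([.658,-.1275,.20],1.72)
E
```

```text
t 8.4 pos [0.6365 0.032  0.18  ] shift [-16.1   -0.22  -1.97] turn [ 0.012  0.002 -0.   ] F [2.6 0.4 8.4]
```

>>> {"method": "move_arm", "body": {"steps": [{"tx":-1.5,"ty":0,"tz":-2,"rx":0,"ry":0,"rz":0},{"tx":-4,"ty":0,"tz":-3.1,"rx":0,"ry":0,"rz":0},{"tx":-7,"ty":0,"tz":-3.1,"rx":0,"ry":0,"rz":0},{"tx":-10,"ty":0,"tz":-3.1,"rx":0,"ry":0,"rz":0},{"tx":-13,"ty":0,"tz":-3.1,"rx":0,"ry":0,"rz":0},{"tx":-15,"ty":0,"tz":-3.1,"rx":0,"ry":0,"rz":0},{"tx":-16.1,"ty":0,"tz":-3.1,"rx":0,"ry":0,"rz":0},{"tx":-16.1,"ty":0,"tz":-3.1,"rx":0,"ry":0,"rz":0},{"tx":-16.1,"ty":0,"tz":-3.1,"rx":0,"ry":0,"rz":0},{"tx":-16.1,"ty":0,"tz":-3.1,"rx":0,"ry":0,"rz":0},{"tx":-16.1,"ty":0,"tz":-3.1,"rx":0,"ry":0,"rz":0}], "claw": 0}}

```text
t: 9.32
eef_pos: [0.6564, -0.1255, 0.1984]
ee_rot: [[-0.15, 0.989, -0.0], [0.989, 0.15, 0.0], [0.0, 0.0, -1.0]]
wrist_force: [-0.4, 0.9, 0.6]
gripper_width: 0.0003
grasp_force: 0.0
```

```bash
python3 - <<'E'
from h import *
for n in ('top','side'):
    c=eyes.read_camera(n);cv2.imwrite(f'pics/{n}1.png',c['img'])
a=cv2.imread('pics/top1.png')[150:270,220:440];b=cv2.imread('pics/side1.png')[110:290,200:430]
cv2.imwrite('pics/both.png',np.vstack([cv2.resize(a,(520,284),interpolation=2),cv2.resize(b,(400,313),interpolation=2)[:, :].copy() if 0 else cv2.copyMakeBorder(cv2.resize(b,(400,313),interpolation=2),0,0,0,120,0)]))
go([.658,-.1275,.15],1.72)
E
```

```text
t 9.4167 pos [ 0.6564 -0.1258  0.1984] shift [-0.19  0.13  4.84] turn [-0.    -0.     0.001] F [ 0.4  0.  -0.5]
```

View pics/both.png

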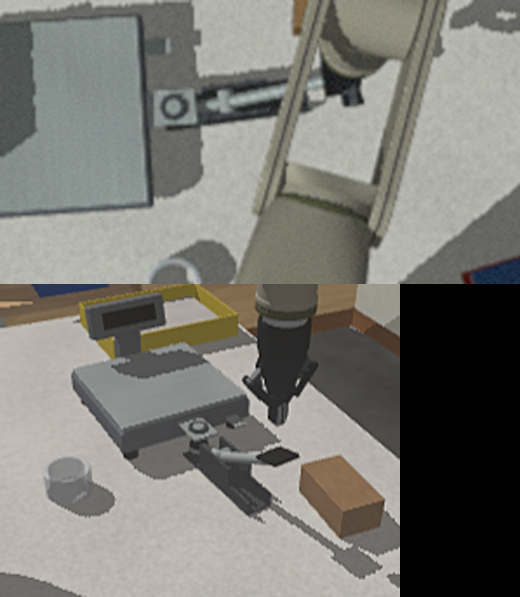

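The shut fingers are straight above the pad in both views and the scale is unmoved. Now I press along the arc.

>>> {"method": "move_arm", "body": {"steps": [{"tx":-0.2,"ty":0,"tz":2,"rx":0,"ry":0,"rz":0},{"tx":-0.2,"ty":0,"tz":4,"rx":0,"ry":0,"rz":0},{"tx":-0.2,"ty":0,"tz":5.2,"rx":0,"ry":0,"rz":0},{"tx":-0.3,"ty":0,"tz":5.8,"rx":0,"ry":0,"rz":0},{"tx":-0.6,"ty":0,"tz":6.5,"rx":0,"ry":0,"rz":0},{"tx":-0.9,"ty":0,"tz":7,"rx":0,"ry":0,"rz":0},{"tx":-1.2,"ty":0,"tz":7.6,"rx":0,"ry":0,"rz":0},{"tx":-1.4,"ty":0,"tz":8.1,"rx":0,"ry":0,"rz":0},{"tx":-1.4,"ty":0,"tz":8.1,"rx":0,"ry":0,"rz":0}]}}

```text
t: 10.17
eef_pos: [0.6586, -0.1418, 0.1167]
ee_rot: [[-0.148, 0.989, 0.0], [0.989, 0.148, -0.0], [-0.0, 0.0, -1.0]]
wrist_force: [1.7, 0.4, 1.4]
gripper_width: 0.0
grasp_force: 1.1
```

```bash
python3 - <<'E'
from h import *
go([.658,-.1275,.15],1.72)
E
```

```text
t 10.1667 pos [ 0.6586 -0.1418  0.1167] shift [ 1.42  0.15 -3.33] turn [ 0.     0.    -0.001] F [1.7 0.4 1.4]
```

>>> {"method": "move_arm", "body": {"steps": [{"tx":-0.2,"ty":0,"tz":0.5,"rx":0,"ry":0,"rz":0},{"tx":-0.35,"ty":0,"tz":1,"rx":0,"ry":0,"rz":0},{"tx":-0.5,"ty":0,"tz":1.5,"rx":0,"ry":0,"rz":0},{"tx":-0.7,"ty":0,"tz":2,"rx":0,"ry":0,"rz":0},{"tx":-0.85,"ty":0,"tz":2.5,"rx":0,"ry":0,"rz":0},{"tx":-1,"ty":0,"tz":3,"rx":0,"ry":0,"rz":0},{"tx":-1.1,"ty":0,"tz":3.5,"rx":0,"ry":0,"rz":0},{"tx":-1.2,"ty":0,"tz":3.9,"rx":0,"ry":0,"rz":0},{"tx":-1.3,"ty":0,"tz":4.3,"rx":0,"ry":0,"rz":0},{"tx":-1.3,"ty":0,"tz":4.5,"rx":0,"ry":0,"rz":0},{"tx":-1.3,"ty":0,"tz":4.5,"rx":0,"ry":0,"rz":0}]}}

```text
t: 11.08
eef_pos: [0.6612, -0.1543, 0.0743]
ee_rot: [[-0.148, 0.989, 0.002], [0.989, 0.148, -0.001], [-0.001, 0.002, -1.0]]
wrist_force: [-5.1, 1.4, 11.4]
gripper_width: -0.0002
grasp_force: 5.7
```

```bash
python3 - <<'E'
from h import *
s=robot.sense();M=W2C(c:=eyes.read_camera('wrist'),s);cv2.imwrite('pics/w7.png',c['img'])
go([.658,-.1275,.15],1.72)
E
```

```text
t 11.1333 pos [ 0.6612 -0.1542  0.0744] shift [ 2.68  0.09 -7.56] turn [ 0.002  0.001 -0.   ] F [-4.7  1.1 11.8]
```

View pics/w7.png

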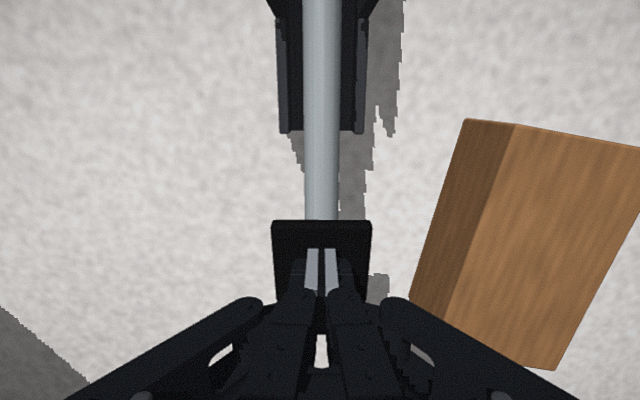

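The fingertips sit centred on the pad at about (321,265), and the scale's force has come up. I press to the stop.

>>> {"method": "move_arm", "body": {"steps": [{"tx":-0.05,"ty":0,"tz":0.3,"rx":0,"ry":0,"rz":0},{"tx":-0.1,"ty":0,"tz":0.6,"rx":0,"ry":0,"rz":0},{"tx":-0.1,"ty":0,"tz":0.9,"rx":0,"ry":0,"rz":0},{"tx":-0.1,"ty":0,"tz":1.0,"rx":0,"ry":0,"rz":0},{"tx":-0.1,"ty":0,"tz":1.0,"rx":0,"ry":0,"rz":0},{"tx":-0.1,"ty":0,"tz":1.0,"rx":0,"ry":0,"rz":0}]}}

```text
t: 11.63
eef_pos: [0.6617, -0.1555, 0.0659]
ee_rot: [[-0.148, 0.989, 0.003], [0.989, 0.148, -0.001], [-0.002, 0.002, -1.0]]
wrist_force: [-7.9, 2.2, 20.0]
gripper_width: 0.0001
grasp_force: 9.2
```

>>> {"method": "move_arm", "body": {"steps": [{"tx":0,"ty":0,"tz":0.2,"rx":0,"ry":0,"rz":0},{"tx":0,"ty":0,"tz":0.3,"rx":0,"ry":0,"rz":0},{"tx":0,"ty":0,"tz":0.3,"rx":0,"ry":0,"rz":0},{"tx":0,"ty":0,"tz":0.3,"rx":0,"ry":0,"rz":0},{"tx":0,"ty":0,"tz":0.3,"rx":0,"ry":0,"rz":0},{"tx":0,"ty":0,"tz":0.3,"rx":0,"ry":0,"rz":0},{"tx":0,"ty":0,"tz":0.3,"rx":0,"ry":0,"rz":0}]}}

```text
t: 12.22
eef_pos: [0.6622, -0.1556, 0.065]
ee_rot: [[-0.149, 0.989, 0.004], [0.989, 0.149, -0.001], [-0.002, 0.004, -1.0]]
wrist_force: [-13.8, 3.2, 31.7]
gripper_width: 0.0001
grasp_force: 14.5
```

```bash
python3 - <<'E'
from h import *
L=[]
for n,(y0,y1,x0,x1) in dict(top=(150,270,220,440),side=(110,290,200,430)).items():
    c=eyes.read_camera(n);L.append(cv2.resize(c['img'][y0:y1,x0:x1],None,fx=2.3 if n=='top' else 1.75,fy=2.3 if n=='top' else 1.75,interpolation=2))
w=max(a.shape[1] for a in L)
cv2.imwrite('pics/both2.png',np.vstack([cv2.copyMakeBorder(a,0,0,0,w-a.shape[1],0) for a in L]))
go([.658,-.1275,.15],1.72)
E
```

```text
t 12.3167 pos [ 0.6622 -0.1556  0.065 ] shift [ 2.82  0.03 -8.51] turn [ 0.004  0.002 -0.   ] F [-13.3   3.6  30.9]
```

View pics/both2.png

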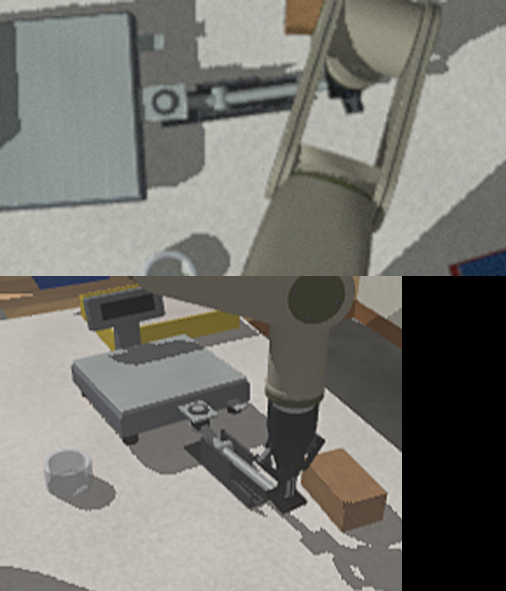

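The lever is on its stop (only 1 mm more travel for 11 N more), the tab-side feet are visibly off the bench, and the boss is still over the saddle end. I'll ease the sideways load, wait, and hand in.

>>> {"method": "move_arm", "body": {"steps": [{"tx":0,"ty":-0.1,"tz":0,"rx":0,"ry":0,"rz":0},{"tx":0,"ty":-0.15,"tz":-0.05,"rx":0,"ry":0,"rz":0},{"tx":0,"ty":-0.15,"tz":-0.05,"rx":0,"ry":0,"rz":0},{"tx":0,"ty":-0.15,"tz":-0.05,"rx":0,"ry":0,"rz":0},{"tx":0,"ty":-0.15,"tz":-0.05,"rx":0,"ry":0,"rz":0},{"tx":0,"ty":-0.15,"tz":-0.05,"rx":0,"ry":0,"rz":0},{"tx":0,"ty":-0.15,"tz":-0.05,"rx":0,"ry":0,"rz":0},{"tx":0,"ty":-0.15,"tz":-0.05,"rx":0,"ry":0,"rz":0},{"tx":0,"ty":-0.15,"tz":-0.05,"rx":0,"ry":0,"rz":0},{"tx":0,"ty":-0.15,"tz":-0.05,"rx":0,"ry":0,"rz":0},{"tx":0,"ty":-0.15,"tz":-0.05,"rx":0,"ry":0,"rz":0},{"tx":0,"ty":-0.15,"tz":-0.05,"rx":0,"ry":0,"rz":0}]}}

```text
t: 13.32
eef_pos: [0.6618, -0.1556, 0.0654]
ee_rot: [[-0.149, 0.989, 0.006], [0.989, 0.149, -0.001], [-0.002, 0.006, -1.0]]
wrist_force: [-7.2, 5.1, 25.4]
gripper_width: 0.0004
grasp_force: 12.1
```

```bash
python3 - <<'E'
from h import *
go([.658,-.1275,.15],1.72)
print(robot.hand_in())
E
```

```text
t 13.3167 pos [ 0.6618 -0.1556  0.0654] shift [ 2.81  0.09 -8.47] turn [0.006 0.002 0.   ] F [-7.2  5.1 25.4]
the job is handed in; nothing more can be done
None
```

I handed the job in at 13.3 s with the saddle about 2 mm off the lift point when placed, the handle held at its stop with about 25 N, and the tab-side feet visibly off the bench; the hand-in gave no verdict.

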